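# Fetch the big balancing cone from the back of the stall

### The arm

A 6-joint arm with a two-finger parallel gripper is mounted at the origin on the work surface. World frame = base frame: x ahead of the robot, y to its left, z up, the work surface at z = 0. Lengths are in m, angles in rad, forces in N, time in s.
With the tool pointing down it reaches from about 0.375 to 0.925 m from the base axis. Payload 5.7 kg.
Tool frame: the origin (TCP) lies on the centre line of the jaws, within the pads' length; the fingertips stand 25 mm ahead of it and the grasp point (between the pads) lies 6 mm ahead of it; z points along the fingers, y is the line along which they close (so a half turn about z gives the same grasp; the last joint's range is limited). The gripper opens to 85 mm and grips with 20 to 120 N. Pads are 22 mm wide; open, the fingers measure 114 mm over their backs; the gripper's body (76 mm by 85 mm) begins 54 mm behind the grasp point. The pads swing forward as they close: fully open they stand 13 mm farther back than shut.
Start: joints at [1.009, 0.359, 1.51, -0, 1.272, -0.115], TCP at [0.259, 0.541, 0.256] pointing down, gripper open.
Joint ranges: [-2.97, 2.97], [-1.01, 2.36], [0.21, 2.38], [-0.96, 4.11], [0.2, 2.71], [-2.98, 2.98]. Speed limits (rad/s): [2.39, 2.39, 3.14, 3.14, 3.14, 3.14].

### API

Orientations are given as a unit quaternion [w, x, y, z].
In Python, from plant import bot, viewer gives the robot as it stands. The module is installed in compiled form; this text tells all that it offers.
- The arm moves only by the tool play_rows, never from a script. Its argument "deltas" is a list that holds one entry, the list of rows, each a list of 7 numbers: the shift along the tool's x, y, z in cm, then the turn, a rotation vector about the tool's x, y, z in rad, then the finger opening in cm, from 0 to 8.54. In form: [[[x, y, z, rx, ry, rz, jaw], ...]]. A call has 1 to 5 rows; each row shifts and turns the commanded pose from where the row before left it, along the tool's axes as they then stand; what a row does not reach is not made up. A row lasts 1/8 s, in which the tool goes at most 62.5 mm and 10.7 degrees, less where a joint would pass 70% of its speed; a pose out of reach is approached as far as the arm can. A call is refused whole if a number of a shift passes 6.25 or a number of a turn 0.188, either way. A call with a gripper value outside its range is refused whole. The fingers move at their own pace and stop on an object; the grip force is fixed at half the most. Time passes only in rows, so rows that do not move let the fingers close. It gives the time, the measured TCP pose, the force, the opening and the grip force at its end, in the units of the state.
- bot.get_obs(): the state, without advancing time (a new reading comes with each control period).
- viewer.snapshot(name): name is "side" or "top"; returns a dict with "frame" (384x512x3 uint8, blue, green, red), "vertical_fov" (degrees; the focal length in pixels is half the picture's height over the tangent of half this angle, whatever the lens; pixels are square), "cx", "cy" (the principal point, pixels), "k1" (the pictures are not rectified: a ray, as slopes to the right and down, at radius r is drawn at 1 + k1 r^2 times it, then the intrinsics apply), "extrinsics" (4x4, takes a point from world to camera coordinates). Camera axes: x right, y up, looking along -z (the intrinsics and any distortion apply to the point x, -y, -z); pixel columns grow to the right and rows downward; lengths in m; the calibration is good to about 2 mm. A picture is of the moment at which its call begins. There is no depth.
- bot.hand_in(): hands the job in; it is judged then, once.
The state is a dict: "time": time; "q": joint angles; "joint_velocities": joint speeds; "effort": joint torques, N m; "tool_pos": TCP position; "orientation": TCP orientation; "force": force on the tool from outside, world axes, zero at the start; "torque": the same for the moment, N m; "opening": opening from 0.0 (shut) to 1.0 (fully open); "grip_force": force on a finger pad.
Only numpy, scipy, OpenCV 4.12 (cv2) and the standard library are available. Lean on these libraries where they do the work, as an engineer would, in place of code of your own. Each camera call takes 0.05 s, during which the arm holds its last target. There are 200 camera calls.

### The job

The big balancing cone stands between the cheeks of the stall, blocked in by the small cone, the lead slug and the shaft collar: first move all three of those onto the rubber mat, then fetch the big cone and stand it, nose up, in the round recess on top of the impeller's hub. After that put the three back on the stall's plate, each in the very place it stood before. Keep everything upright and leave the mallet, wrench and tin alone.

Things in the scene. Friction and masses are not known exactly. Their poses are not given: they have to be found in the camera images.
- big_cone_center (a point): Centre (half-way up) of the big balancing cone, turned grey cast iron, 66 mm high: a straight round band 48 mm in diameter from its foot to 40 mm up (grip it there), then a taper to a 24 mm flat nose on top. About 0.55 kg. Axis z points up its axis. It starts between the cheeks of the stall.
- small_cone_center (a point): Centre (half-way up) of the small balancing cone, same iron, 46 mm high: a straight band 38 mm in diameter from its foot to 28 mm up, then a taper to a 20 mm nose. About 0.25 kg. z up. One of three blockers, which stand side by side in a row in front of the big cone (on the robot's side of it) in any order.
- slug_center (a point): Centre of the square lead balance slug, dull dark grey, 40 x 40 mm and 34 mm high, x and y square to its side faces, z up. About 0.6 kg. One of the three blockers.
- collar_center (a point): Centre (half-way up) of the knurled steel shaft collar, a bright ring standing on its end face: 44 mm outer diameter, 25 mm bore, 32 mm high, z up. About 0.26 kg. One of the three blockers.
- stall: Cone stall, fixed: green steel base plate 6 mm thick, x -110 to 90 mm, y +-115 mm. Origin on the table under the big cone; -x faces the robot. Two grey cheeks, 51 mm high, inner faces at y +-35 mm, 5 mm thick, x -5 to 87 mm, flank the big cone; back stop 36 mm high at x 82 to 87 mm. Blockers stand on the plate at about x -53 mm, y -60, 0 and 60 mm. A slanted peg 61 mm high at each rear corner (x 80, y +-80 to 98 mm).
- mat: Black rubber mat, fixed, flat: 260 mm along its x, 150 mm along its y, 4 mm thick. Origin at the centre of its underside, on the table. The side area: it lies to the left or the right of the stall.
- impeller: Bright pump impeller lying flat, fixed, on the other side of the stall from the mat: disc 156 mm in diameter with six curved vanes up to 26 mm high; in the middle a round hub 84 mm in diameter, 35 mm high. Round recess in the hub's top: 68 mm in diameter, flat floor 30 mm above the table (5 mm deep). Origin on its axis, on the table; z up.
- mallet: Bystander: blue rubber mallet lying across behind the stall, 90 mm wide head of 60 mm diameter, wooden handle; origin under the middle of its length of 270 mm, head towards +x.
- wrench: Bystander: steel wrench, 180 mm long, lying flat behind and to the right of the stall. Origin under its middle, x along it.
- tin: Bystander: green tin, 60 mm in diameter and 60 mm high. Origin at the centre of its foot.
Things that resemble listed ones, but are neither listed nor needed, are in the scene too. What is shaped like the part that bears small_cone_center but red is not meant.

How it is judged:
On the way, in this order (a step that is already met when the one before it is completed fails the run):
1. small cone, slug and collar all stand on the mat (x of small_cone_center in the frame of mat between -0.13 and 0.13 m and y of small_cone_center in the frame of mat between -0.075 and 0.075 m and z of small_cone_center in the frame of mat between 0.022 and 0.032 m and angle between each of small_cone_center, slug_center, collar_center's own z axis and vertical below 0.15 rad and x of slug_center in the frame of mat between -0.13 and 0.13 m and y of slug_center in the frame of mat between -0.075 and 0.075 m and z of slug_center in the frame of mat between 0.016 and 0.026 m and x of collar_center in the frame of mat between -0.13 and 0.13 m and y of collar_center in the frame of mat between -0.075 and 0.075 m and z of collar_center in the frame of mat between 0.015 and 0.025 m), for 0.2 s.
2. then the big cone stands in the recess of the impeller's hub (horizontal distance between big_cone_center and impeller below 0.014 m and z of big_cone_center in the frame of impeller between 0.059 and 0.066 m and angle between big_cone_center's own z axis and vertical below 0.08 rad), for 0.2 s.
3. then the small cone, slug and collar are back where they stood (distance of each of small_cone_center, slug_center, collar_center from where it was at the start of the episode below 0.015 m and angle between each of small_cone_center, slug_center, collar_center's own z axis and vertical below 0.15 rad), for 0.2 s.
At the end, for the whole second after the job is handed in: The big cone stands upright on the floor of the hub recess (axis within 14 mm of the hub's, foot within 4 mm of the floor); small cone, slug and collar each stand upright within 15 mm of where each started; all released and at rest (all of step 2 and all of step 3 and linear speed of each of small_cone, slug, collar, big_cone below 0.02 m/s and angular speed of each of small_cone, slug, collar, big_cone below 0.3 rad/s); the robot touches nothing.
It fails at once if a cone, the slug or the collar is tipped over (angle between any of big_cone_center, small_cone_center, slug_center, collar_center's own z axis and vertical above 0.6 rad).
It fails at once if the mallet, wrench or tin is pushed away (distance of any of mallet, wrench, tin from where it was at the start of the episode above 0.03 m).
It also fails if it takes over 128 s, if anything falls off the work surface, if the arm or the gripper's body presses on something with over 40 N, if the wrist force passes 120 N, or if a joint passes its speed limit or range.

## Working session

There is one attempt and no reset: what is moved stays moved. The work goes in short steps, Python scripts to look and compute and a tool call to move; the robot and the scene stay as the last step left them, time stands still between calls to the robot, and variables do not carry over. Pictures are saved under pics/ and viewed, at most 14 in all, crops included, and the job is handed in when it is done.

Besides the shell and the picture viewer there is one more tool, called after "Emit:" as name(argument=value, ...), one argument or row to a line, values as JSON. play_rows: Moves the arm, as the interface text tells. Its arguments: {"type":"object","properties":{"deltas":{"type":"array","items":{"type":"array","items":{"type":"array","items":{"type":"number"}}}}},"required":["deltas"]}

```bash
mkdir -p pics
cat > h.py <<'E'
import numpy as np, cv2
from plant import bot, viewer
def cam(s):
    H=s["frame"].shape[0]; f=H/2/np.tan(np.radians(s["vertical_fov"])/2)
    return f,s["cx"],s["cy"],s["k1"],np.array(s["extrinsics"])
def ray(s,uv):
    f,cx,cy,k,E=cam(s); d=np.array([(uv[0]-cx)/f,(uv[1]-cy)/f]); p=d.copy()
    for _ in range(30): p=d/(1+k*(p@p))
    v=E[:3,:3].T@np.array([p[0],-p[1],-1.]); o=-E[:3,:3].T@E[:3,3]
    return o,v
def onz(s,uv,z):
    o,v=ray(s,uv); return o+v*(z-o[2])/v[2]
def proj(s,P):
    f,cx,cy,k,E=cam(s); c=E[:3,:3]@np.array(P)+E[:3,3]; p=np.array([c[0],-c[1]])/-c[2]
    p=p*(1+k*(p@p)); return p*f+[cx,cy]
E
python3 - <<'E'
from h import *
import pickle
for n in("side","top"):
    s=viewer.snapshot(n); pickle.dump(s,open(n+"0.pkl","wb"))
    cv2.imwrite(f"pics/{n}0.png",cv2.resize(np.array(s["frame"]),None,fx=1.5625,fy=1.5625,interpolation=cv2.INTER_CUBIC))
    f,cx,cy,k,E=cam(s); print(n,f,cx,cy,k,(-E[:3,:3].T@E[:3,3]).round(3),(-E[2,:3]).round(3),s["frame"].dtype)
print(bot.get_obs())
E
```

```text
side 418.8196895986813 251.63932050657343 188.75429415294658 0.0124815062034 [0.39  0.691 0.592] [ 0.216 -0.76  -0.614] uint8
top 352.3045237769009 255.97140037911015 189.9426785037377 0.011952470873513591 [0.413 0.018 0.835] [ 0.182 -0.038 -0.983] uint8
{'time': 0.1, 'q': array([ 1.00889454e+00,  3.59454633e-01,  1.51133366e+00, -3.84846197e-05,
        1.27252959e+00, -1.15092580e-01]), 'joint_velocities': array([-4.97788340e-05, -1.65967395e-03, -4.90262495e-03, -1.17838119e-03,
       -1.37347274e-03, -8.29870266e-04]), 'effort': array([-2.01243558e-03, -5.28657639e+01, -2.79348868e+01, -1.37751927e-04,
        5.15578067e-03,  6.71402108e-05]), 'tool_pos': array([0.25895377, 0.54059121, 0.25552113]), 'orientation': array([-2.69104090e-04,  2.21545282e-01,  9.75149703e-01, -8.19771738e-04]), 'force': array([-0.17864053,  0.80075162, -0.50630236]), 'torque': array([-0.02355244,  0.06383495, -0.01167724]), 'grip_force': 0.0, 'opening': 0.9989126365225522}
```

View pics/top0.png

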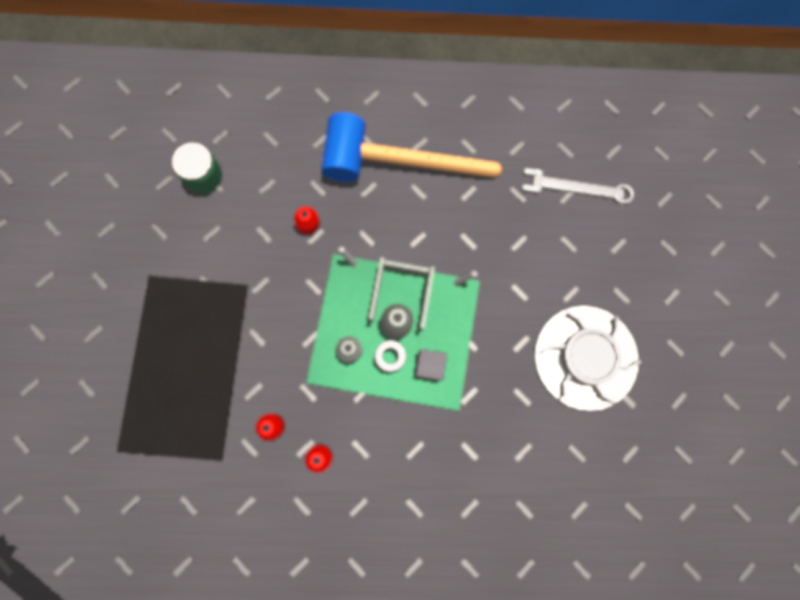

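View pics/side0.png

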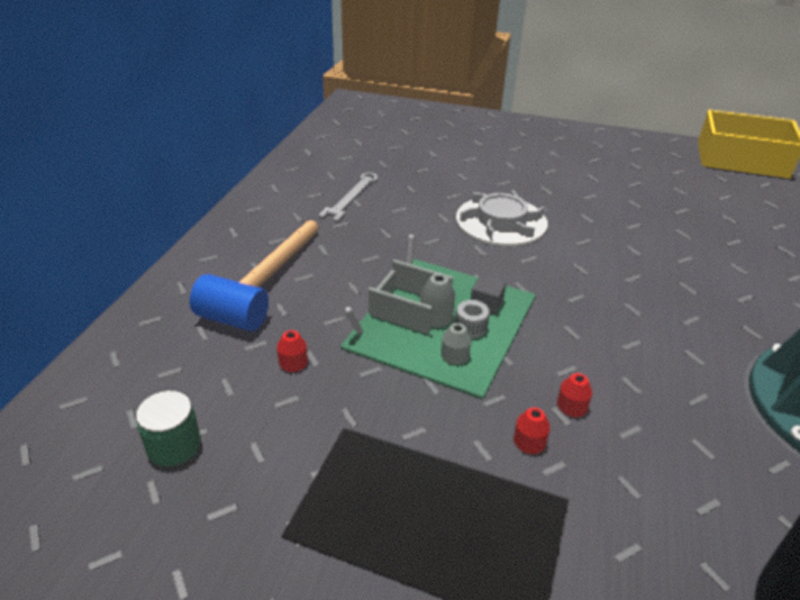

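```bash
cat > m.py <<'E'
from h import *
import pickle
t=pickle.load(open("top0.pkl","rb")); sd=pickle.load(open("side0.pkl","rb"))
def rect(s,mask,z):
    c=max(cv2.findContours(mask,cv2.RETR_EXTERNAL,cv2.CHAIN_APPROX_NONE)[0],key=cv2.contourArea)[:,0]
    c=cv2.convexHull(c)[:,0]
    P=np.array([onz(s,p,z)[:2] for p in c],np.float32)
    return cv2.minAreaRect(P*1000)
k=np.ones((3,3),np.uint8)
for n,s in(("top",t),("side",sd)):
    F=np.array(s["frame"]);hsv=cv2.cvtColor(F,cv2.COLOR_BGR2HSV)
    g=cv2.inRange(hsv,(60,90,60),(90,255,255)); g=cv2.morphologyEx(g,cv2.MORPH_OPEN,k)
    print(n,"plate",rect(s,g,.006))
    m=cv2.inRange(F,(0,0,0),(50,50,50)); m=cv2.morphologyEx(m,cv2.MORPH_OPEN,k)
    if n=="top": print("mat",rect(s,m,.004))
    if n=="top":
        w=cv2.inRange(F,(170,170,170),(255,255,255)); w[:, :330]=0
        w=cv2.morphologyEx(w,cv2.MORPH_OPEN,k);
        c=max(cv2.findContours(w,cv2.RETR_EXTERNAL,cv2.CHAIN_APPROX_NONE)[0],key=cv2.contourArea)[:,0]
        c=cv2.convexHull(c)[:,0]
        print("disc",cv2.minEnclosingCircle(np.array([onz(s,p,.005)[:2]*1000 for p in c],np.float32)))
a=np.array(t["frame"])[155:265,190:320]; b=np.array(sd["frame"])[150:260,215:345]
d=np.array(t["frame"])[190:270,335:415]
cv2.imwrite("pics/c.png",np.hstack([cv2.resize(a,(400,338),interpolation=2),cv2.resize(b,(400,338),interpolation=2)]))
cv2.imwrite("pics/d.png",cv2.resize(d,(480,480),interpolation=2))
E
python3 m.py
```

```text
top plate ((514.9849853515625, -6.817291259765625), (229.2802276611328, 199.68292236328125), 81.12161254882812)
mat ((403.54315185546875, 321.6012268066406), (6.701898574829102, 9.447535514831543), 1.0483726263046265)
disc ((481.2019348144531, -301.8943176269531), 81.67588806152344)
side plate ((515.0572509765625, -3.0887908935546875), (228.97610473632812, 198.516357421875), 81.24018096923828)
```

View pics/c.png

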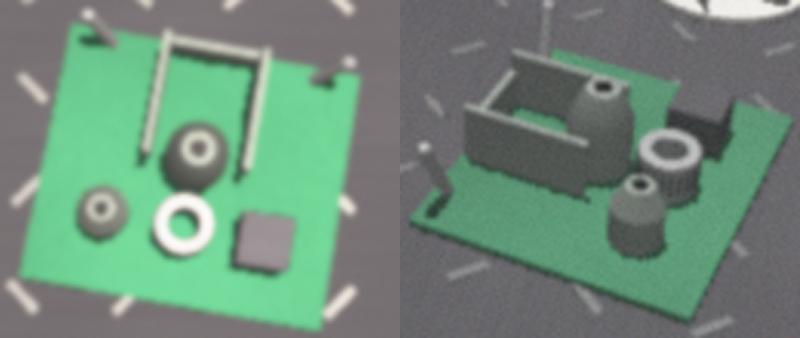

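View pics/d.png

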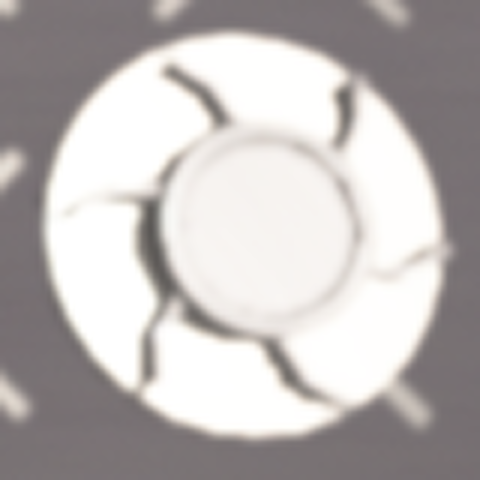

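```bash
cat > n.py <<'E'
from m import *
def P(x,y,ox,oy,k): return np.array([(x+.5)/k-.5+ox,(y+.5)/k-.5+oy])
T={"small":(101,208,.052),"big":(199,150,.072),"collar":(184,223,.038),"slug":(266,240,.040)}
S={"small":(240,184),"big":(204,87),"collar":(270,150)}
ang=np.radians(-8.85); R=np.array([[np.cos(ang),-np.sin(ang)],[np.sin(ang),np.cos(ang)]]); o=np.array([.515,-.005])+R@[.010,0]
print("stall",o)
for n,(x,y,z) in T.items():
    a=onz(t,P(x,y,190,155,400/130),z)[:2]; l=[n,a.round(4)]
    if n in S: b=onz(sd,P(*S[n],215,150,400/130),z)[:2]; l+=[b.round(4)]
    print(*l,"stallframe",(R.T@(a-o)).round(4))
print("hub",onz(t,P(261,230,335,190,6),.035))
print("disc centre bottom",onz(t,P(244,235,335,190,6),.004))
for c in [(148,276),(247,285),(223,460),(118,451)]: print("mat",onz(t,P(*c,0,0,1.5625),.004).round(3))
F=np.array(t["frame"]);m=cv2.inRange(F,(0,0,0),(55,55,55));print(np.array(F)[230,115]);m[330:]=0;m[:, 170:]=0
print(rect(t,m,.004))
E
python3 n.py | tail -12
```

```text
small [0.4833 0.0602] [0.4837 0.0605] stallframe [-0.0513  0.0595]
big [ 0.5245 -0.0088] [ 0.5256 -0.0079] stallframe [-0.     -0.0023]
collar [ 4.751e-01 -1.000e-04] [0.4743 0.0028] stallframe [-0.0502 -0.0013]
slug [ 0.4639 -0.0604] stallframe [-0.0519 -0.0626]
hub [ 0.48067524 -0.29572792  0.035     ]
disc centre bottom [ 0.48112646 -0.3009352   0.004     ]
mat [0.589 0.368 0.004]
mat [0.579 0.22  0.004]
mat [0.322 0.235 0.004]
mat [0.332 0.384 0.004]
[46 49 53]
((454.9615478515625, 302.32952880859375), (143.8372802734375, 251.6746368408203), 85.98796844482422)
```

Top view: the small cone (347,350), collar (390,356) and slug (432,362) stand left to right in front of the big cone (398,318). The mat is on the left and the impeller hub on the right at (590,357). The two views agree with the given layout, so I'll start by squaring the tool to the stall.

Emit:
play_rows(
  deltas=[
    [[0,0,0,0,0,0.183,8.5],[0,0,0,0,0,0.183,8.5],[0,0,0,0,0,0.183,8.5],[0,0,0,0,0,0.183,8.5],[0,0,0,0,0,0.183,8.5]],
  ],
)

```text
time: 0.72
tool_pos: [0.259, 0.5408, 0.2558]
orientation: [0.0, 0.632, 0.775, -0.001]
force: [0.1, -0.6, 0.3]
opening: 0.995
grip_force: 0.0
```

Emit:
play_rows(
  deltas=[
    [[0,0,0,0,0,0.183,8.5],[0,0,0,0,0,0.183,8.5],[0,0,0,0,0,0,8.5]],
  ],
)

```text
time: 1.1
tool_pos: [0.2591, 0.5408, 0.2558]
orientation: [0.0, 0.76, 0.65, -0.001]
force: [-0.5, -0.7, -0.4]
opening: 0.995
grip_force: 0.0
```

```bash
cat > g.py <<'E'
# where is the tool in the stall frame (mm), and remaining delta in tool cm to named target
import sys
from h import *
from scipy.spatial.transform import Rotation as Ro
ang=np.radians(-8.85); R=np.array([[np.cos(ang),-np.sin(ang)],[np.sin(ang),np.cos(ang)]]); o=np.array([.5249,-.0065])
b=bot.get_obs(); q=b["orientation"]; M=Ro.from_quat([q[1],q[2],q[3],q[0]]).as_matrix(); p=b["tool_pos"]
print("t",round(b["time"],2),"stall mm",(R.T@(p[:2]-o)*1000).round(1),"z",(p[2]*1000).round(1),"yaw",np.degrees(np.arctan2(M[1,1],M[0,1])).round(2),"tilt",M[:2,2].round(4),"op",round(b["opening"]*85,1),"grip",round(b["grip_force"],1))
W={"small":(.4835,.0603),"collar":(.475,.001),"slug":(.465,-.060),"big":(.525,-.0085),"hub":(.481,-.298)}
for n in sys.argv[1:]:
    w=np.array(W[n]) if n in W else o+R@(np.array(eval(n))/1000)
    d=np.append(w,p[2])-p; print(n,"tool delta cm",(M.T@d*100).round(2),"stall",(R.T@(w-o)*1000).round(1))
E
python3 g.py small collar slug big hub
```

```text
t 1.1 stall mm [-346.9  499.9] z 255.8 yaw -8.9 tilt [-0.0006 -0.0009] op 84.6 grip 0.0
small tool delta cm [-4.400e+01  2.961e+01  3.000e-02] stall [-51.2  59.6]
collar tool delta cm [-4.999e+01  2.969e+01  4.000e-02] stall [-50.5  -0.3]
slug tool delta cm [-5.617e+01  2.964e+01  4.000e-02] stall [-51.  -62.1]
big tool delta cm [-5.015e+01  3.477e+01  3.000e-02] stall [ 0.4 -2. ]
hub tool delta cm [-7.944e+01  3.490e+01  6.000e-02] stall [   1.5 -294.8]
```

Emit:
play_rows(
  deltas=[
    [[-4.4,2.96,1.16,0,0,0,8.5],[-4.4,2.96,1.16,0,0,0,8.5],[-4.4,2.96,1.16,0,0,0,8.5],[-4.4,2.96,1.16,0,0,0,8.5],[-4.4,2.96,1.16,0,0,0,8.5]],
  ],
)

```text
time: 1.72
tool_pos: [0.3715, 0.2992, 0.198]
orientation: [0.0, 0.759, 0.651, 0.0]
force: [0.2, -0.1, 0.5]
opening: 0.994
grip_force: 0.0
```

Emit:
play_rows(
  deltas=[
    [[-4.4,2.96,1.16,0,0,0,8.5],[-4.4,2.96,1.16,0,0,0,8.5],[-4.4,2.96,1.16,0,0,0,8.5],[-4.4,2.96,1.16,0,0,0,8.5],[-4.4,2.96,1.16,0,0,0,8.5]],
  ],
)

```text
time: 2.35
tool_pos: [0.4835, 0.0585, 0.14]
orientation: [0.0, 0.759, 0.651, 0.0]
force: [0.9, 0.4, 0.2]
opening: 0.991
grip_force: 0.0
```

Emit:
play_rows(
  deltas=[
    [[0,0,0,0,0,0,8.5],[0,0,0,0,0,0,8.5]],
  ],
)

```text
time: 2.6
tool_pos: [0.4823, 0.0603, 0.1401]
orientation: [-0.0, 0.76, 0.65, -0.0]
force: [0.3, -0.2, 0.3]
opening: 0.997
grip_force: 0.0
```

```bash
python3 g.py small
python3 - <<'E'
from h import *
for n in("side","top"):
    s=viewer.snapshot(n); F=np.array(s["frame"])
    cv2.imwrite(f"pics/{n}1.png",F)
a=cv2.imread("pics/side1.png")[100:290,180:380]; b=cv2.imread("pics/top1.png")[130:320,150:350]
cv2.imwrite("pics/v1.png",cv2.resize(np.hstack([a,b]),(800,380),interpolation=2))
E
```

```text
t 2.6 stall mm [-52.4  59.4] z 140.1 yaw -8.92 tilt [-0.0012  0.0003] op 84.8 grip 0.0
small tool delta cm [ 0.02  0.12 -0.  ] stall [-51.2  59.6]
```

View pics/v1.png

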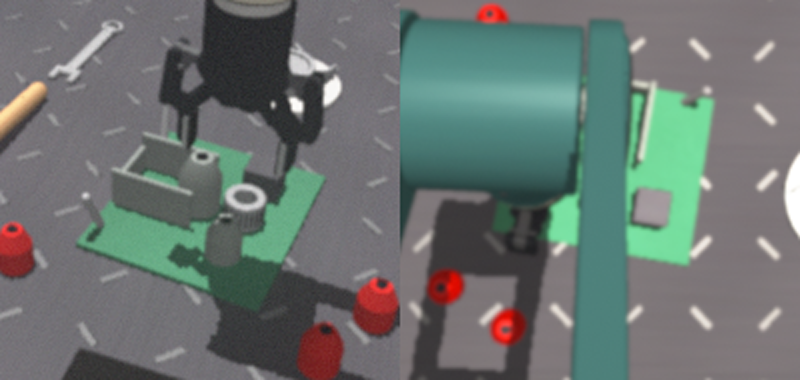

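The side view shows the open jaws spanning the small cone at (222,238), with clear room to the cheek and collar. Descending.

Emit:
play_rows(
  deltas=[
    [[0,0.1,3,0,0,0,8.5],[0,0,3,0,0,0,8.5],[0,0,2.3,0,0,0,8.5],[0,0,1.5,0,0,0,8.5],[0,0,0.7,0,0,0,8.5]],
  ],
)

```text
time: 3.32
tool_pos: [0.4834, 0.0608, 0.0349]
orientation: [-0.0, 0.76, 0.65, -0.0]
force: [-0.4, -0.8, 0.4]
opening: 0.997
grip_force: 0.0
```

Emit:
play_rows(
  deltas=[
    [[0,0,0,0,0,0,6],[0,0,0,0,0,0,4.5],[0,0,0,0,0,0,3],[0,0,0,0,0,0,3],[0,0,0,0,0,0,3]],
  ],
)

```text
time: 3.95
tool_pos: [0.4841, 0.06, 0.0363]
orientation: [0.0, 0.76, 0.649, 0.0]
force: [-1.3, 0.4, 6.7]
opening: 0.419
grip_force: 59.5
```

```bash
python3 g.py
```

```text
t 3.95 stall mm [-50.5  59.5] z 36.3 yaw -9.0 tilt [0.0011 0.    ] op 35.7 grip 59.5
```

Emit:
play_rows(
  deltas=[
    [[0,0,-1,0,0,0,3],[0,0,-2.4,0,0,0,3],[0,0,-2.4,0,0,0,3],[0,0,-2.4,0,0,0,3],[0,0,-2.4,0,0,0,3]],
  ],
)

```text
time: 4.58
tool_pos: [0.4834, 0.06, 0.1425]
orientation: [-0.0, 0.76, 0.649, -0.0]
force: [-0.4, 0.1, -3.3]
opening: 0.421
grip_force: 60.6
```

Emit:
play_rows(
  deltas=[
    [[3,-0.4,0,0,0,0,3],[5,0,0,0,0,0,3],[5,0,0,0,0,0,3],[5,0,0,0,0,0,3],[3,0,0,0,0,0,3]],
  ],
)

```text
time: 5.2
tool_pos: [0.5127, 0.2703, 0.1418]
orientation: [-0.0, 0.76, 0.65, 0.0]
force: [0.5, -0.1, -2.5]
opening: 0.42
grip_force: 60.7
```

Emit:
play_rows(
  deltas=[
    [[0,0,0,0,0,0,3],[0,0,3,0,0,0,3],[0,0,3,0,0,0,3],[0,0,2,0,0,0,3],[0,0,0.7,0,0,0,3]],
  ],
)

```text
time: 5.82
tool_pos: [0.5114, 0.2666, 0.0533]
orientation: [-0.0, 0.761, 0.649, -0.002]
force: [0.0, -0.2, -2.6]
opening: 0.421
grip_force: 60.6
```

```bash
python3 g.py "(-54,269.5)"
```

```text
t 5.83 stall mm [-55.4 267.8] z 53.3 yaw -9.04 tilt [-0.003  -0.0015] op 35.8 grip 60.6
(-54,269.5) tool delta cm [ 0.17  0.14 -0.  ] stall [-54.  269.5]
```

Emit:
play_rows(
  deltas=[
    [[0,0,1.2,0,0,0,3],[0,0,0.6,0,0,0,3],[0,0,0.1,0,0,0,3],[0,0,0,0,0,0,3]],
  ],
)

```text
time: 6.32
tool_pos: [0.5129, 0.2682, 0.0356]
orientation: [0.0, 0.76, 0.65, 0.0]
force: [0.2, 0.3, -3.0]
opening: 0.422
grip_force: 60.7
```

```bash
python3 g.py
```

```text
t 6.33 stall mm [-54.1 269.6] z 35.6 yaw -8.99 tilt [0.0005 0.0001] op 35.9 grip 60.7
```

Emit:
play_rows(
  deltas=[
    [[0,0,0.1,0,0,0,3],[0,0,0,0,0,0,4],[0,0,0,0,0,0,5],[0,0,0,0,0,0,6],[0,0,-1,0,0,0,7]],
  ],
)

```text
time: 6.95
tool_pos: [0.5121, 0.2678, 0.0441]
orientation: [-0.0, 0.76, 0.649, -0.001]
force: [0.4, -0.2, 0.3]
opening: 0.817
grip_force: 0.0
```

Emit:
play_rows(
  deltas=[
    [[0,0,-4,0,0,0,8.5],[0,0,-5.6,0,0,0,8.5],[-3.2,0.3,0,0,0,0,8.5],[-5,0,0,0,0,0,8.5],[-5,0,0,0,0,0,8.5]],
  ],
)

```text
time: 7.58
tool_pos: [0.495, 0.1362, 0.1413]
orientation: [0.001, 0.76, 0.65, 0.001]
force: [0.3, -0.8, -0.3]
opening: 0.998
grip_force: 0.0
```

Emit:
play_rows(
  deltas=[
    [[-5,0,0,0,0,0,8.5],[-5,0,0,0,0,0,8.5],[-5,0,0,0,0,0,8.5],[-5,0,0,0,0,0,8.5],[0,0,0,0,0,0,8.5]],
  ],
)

```text
time: 8.2
tool_pos: [0.4638, -0.0632, 0.1411]
orientation: [0.001, 0.762, 0.648, 0.0]
force: [0.4, 0.4, -0.4]
opening: 0.992
grip_force: 0.0
```

```bash
python3 g.py slug
python3 - <<'E'
from h import *
for n in("side","top"):
    s=viewer.snapshot(n); F=np.array(s["frame"])
    cv2.imwrite(f"pics/{n}2.png",F)
cv2.imwrite("pics/v2.png",np.hstack([cv2.imread("pics/side2.png")[:,100:480],cv2.imread("pics/top2.png")[:,50:450]]))
E
```

```text
t 8.2 stall mm [-51.7 -65.4] z 141.1 yaw -9.26 tilt [ 0.0012 -0.0011] op 84.3 grip 0.0
slug tool delta cm [ 0.34  0.07 -0.  ] stall [-51.  -62.1]
```

View pics/v2.png

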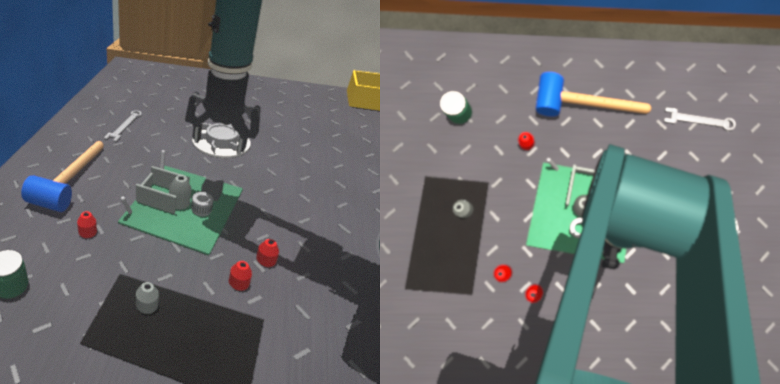

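The small cone stands upright on the mat at (147,297). Nothing else has moved. Next is the slug.

Emit:
play_rows(
  deltas=[
    [[0,0,0,0,0,0,8.5],[0,0,4,0,0,0,8.5],[0,0,3.5,0,0,0,8.5],[0,0,2,0,0,0,8.5],[0,0,0.9,0,0,0,8.5]],
  ],
)

```text
time: 8.93
tool_pos: [0.4632, -0.0589, 0.0353]
orientation: [-0.001, 0.76, 0.65, -0.001]
force: [-0.4, -0.1, -0.2]
opening: 0.994
grip_force: 0.0
```

Emit:
play_rows(
  deltas=[
    [[0,0,0,0,0,0,6],[0,0,0,0,0,0,4.5],[0,0,0,0,0,0,3],[0,0,0,0,0,0,3],[0,0,0,0,0,0,3]],
  ],
)

```text
time: 9.55
tool_pos: [0.464, -0.0603, 0.0373]
orientation: [0.0, 0.76, 0.649, 0.0]
force: [-0.7, 1.2, 6.2]
opening: 0.458
grip_force: 61.2
```

```bash
python3 g.py "(-173.6,258.7)"
```

```text
t 9.55 stall mm [-51.9 -62.5] z 37.3 yaw -9.0 tilt [ 0.0011 -0.0002] op 39.0 grip 61.2
(-173.6,258.7) tool delta cm [ 3.209e+01 -1.226e+01 -1.000e-02] stall [-173.6  258.7]
```

Emit:
play_rows(
  deltas=[
    [[0,0,-1,0,0,0,3],[0,0,-2.4,0,0,0,3],[0,0,-2.4,0,0,0,3],[0,0,-2.4,0,0,0,3],[0,0,-2.4,0,0,0,3]],
  ],
)

```text
time: 10.18
tool_pos: [0.4628, -0.0601, 0.1432]
orientation: [-0.0, 0.76, 0.649, -0.0]
force: [-0.1, 0.5, -7.7]
opening: 0.454
grip_force: 62.5
```

Emit:
play_rows(
  deltas=[
    [[3.2,-1.2,0,0,0,0,3],[4.5,-1.7,0,0,0,0,3],[4.5,-1.7,0,0,0,0,3],[4.5,-1.7,0,0,0,0,3],[4.5,-1.7,0,0,0,0,3]],
  ],
)

```text
time: 10.8
tool_pos: [0.4167, 0.1628, 0.1426]
orientation: [-0.0, 0.761, 0.649, -0.0]
force: [0.8, -0.9, -7.8]
opening: 0.457
grip_force: 62.7
```

Emit:
play_rows(
  deltas=[
    [[4.5,-1.7,0,0,0,0,3],[4.5,-1.7,0,0,0,0,3],[1.9,-0.8,0,0,0,0,3],[0,0,0,0,0,0,3],[0,0,3,0,0,0,3]],
  ],
)

```text
time: 11.42
tool_pos: [0.395, 0.2762, 0.1137]
orientation: [0.001, 0.76, 0.65, 0.002]
force: [0.7, 0.4, -8.6]
opening: 0.455
grip_force: 62.8
```

Emit:
play_rows(
  deltas=[
    [[0,0,3,0,0,0,3],[0,0,2,0,0,0,3],[0,0,1.5,0,0,0,3],[0,0,0.7,0,0,0,3],[0,0,0,0,0,0,3]],
  ],
)

```text
time: 12.05
tool_pos: [0.3935, 0.2756, 0.0402]
orientation: [0.0, 0.76, 0.649, -0.0]
force: [0.4, -0.4, -7.8]
opening: 0.455
grip_force: 62.5
```

```bash
python3 g.py "(-173.6,258.7)"
```

```text
t 12.05 stall mm [-173.2  258.5] z 40.2 yaw -9.01 tilt [-0.0004 -0.0003] op 38.7 grip 62.5
(-173.6,258.7) tool delta cm [ 0.02 -0.04  0.  ] stall [-173.6  258.7]
```

Emit:
play_rows(
  deltas=[
    [[0,0,0.4,0,0,0,3],[0,0,0.1,0,0,0,3],[0,0,0,0,0,0,4.5],[0,0,0,0,0,0,6],[0,0,-1,0,0,0,7]],
  ],
)

```text
time: 12.68
tool_pos: [0.3934, 0.2758, 0.0456]
orientation: [-0.0, 0.76, 0.649, -0.0]
force: [0.4, 0.1, -0.5]
opening: 0.82
grip_force: 0.0
```

Emit:
play_rows(
  deltas=[
    [[0,0,-4,0,0,0,8.5],[0,0,-5.6,0,0,0,8.5],[-4.9,2.3,0,0,0,0,8.5],[-5,2.4,0,0,0,0,8.5],[-5,2.4,0,0,0,0,8.5]],
  ],
)

```text
time: 13.3
tool_pos: [0.441, 0.1163, 0.1426]
orientation: [0.001, 0.76, 0.65, 0.001]
force: [0.9, 0.5, 0.2]
opening: 0.996
grip_force: 0.0
```

Emit:
play_rows(
  deltas=[
    [[-5,2.4,0,0,0,0,8.5],[-5,2.4,0,0,0,0,8.5],[-1,0.4,0,0,0,0,8.5],[0,0,0,0,0,-0.1745,8.5],[0,0,0,0,0,-0.1745,8.5]],
  ],
)

```text
time: 13.92
tool_pos: [0.474, 0.0012, 0.1418]
orientation: [-0.0, 0.634, 0.773, 0.0]
force: [-0.4, -0.3, 1.0]
opening: 0.999
grip_force: 0.0
```

Emit:
play_rows(
  deltas=[
    [[0,0,0,0,0,-0.1745,8.5],[0,0,0,0,0,-0.1745,8.5],[0,0,0,0,0,-0.1745,8.5],[0,0,0,0,0,-0.1745,8.5],[0,0,0,0,0,-0.1745,8.5]],
  ],
)

```text
time: 14.55
tool_pos: [0.4739, 0.0018, 0.1418]
orientation: [-0.0, 0.247, 0.969, 0.0]
force: [0.8, 0.6, -0.3]
opening: 0.995
grip_force: 0.0
```

Emit:
play_rows(
  deltas=[
    [[0,0,0,0,0,-0.1745,8.5],[0,0,0,0,0,-0.1745,8.5],[0,0,0,0,0,0,8.5],[0,0,0,0,0,0,8.5]],
  ],
)

```text
time: 15.05
tool_pos: [0.4742, 0.0013, 0.1416]
orientation: [0.0, 0.08, 0.997, 0.0]
force: [-0.0, -0.6, -0.5]
opening: 0.992
grip_force: 0.0
```

```bash
python3 g.py collar
python3 - <<'E'
from h import *
for n in("side","top"):
    s=viewer.snapshot(n); F=np.array(s["frame"])
    cv2.imwrite(f"pics/{n}3.png",F)
cv2.imwrite("pics/v3.png",np.hstack([cv2.imread("pics/side3.png")[:,100:480],cv2.imread("pics/top3.png")[:,50:450]]))
E
```

```text
t 15.05 stall mm [-51.3  -0.1] z 141.6 yaw 80.82 tilt [0.0001 0.    ] op 84.3 grip 0.0
collar tool delta cm [-0.08 -0.01  0.  ] stall [-50.5  -0.3]
```

View pics/v3.png

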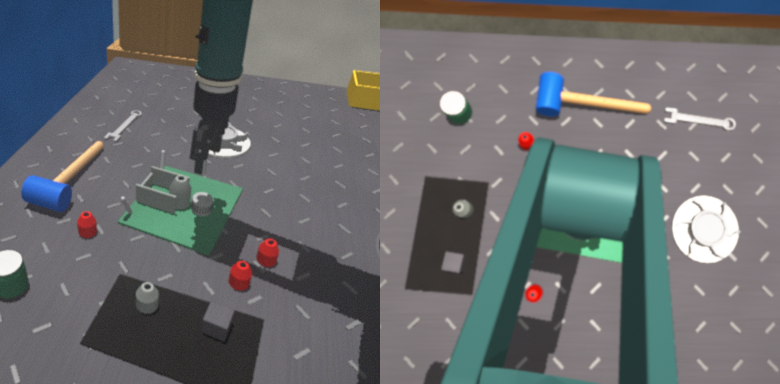

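The slug stands on the mat at (217,322), beside the small cone. Next is the collar, closing across the stall.

Emit:
play_rows(
  deltas=[
    [[-0.1,0,3,0,0,0,8.5],[0,0,3.5,0,0,0,8.5],[0,0,2.6,0,0,0,8.5],[0,0,1.2,0,0,0,8.5],[0,0,0.4,0,0,0,8.5]],
  ],
)

```text
time: 15.78
tool_pos: [0.4753, 0.0006, 0.0339]
orientation: [-0.0, 0.079, 0.997, -0.0]
force: [0.2, -0.4, 0.8]
opening: 0.998
grip_force: 0.0
```

Emit:
play_rows(
  deltas=[
    [[0,0,0,0,0,0,6],[0,0,0,0,0,0,4.5],[0,0,0,0,0,0,3.3],[0,0,0,0,0,0,3.3],[0,0,0,0,0,0,3.3]],
  ],
)

```text
time: 16.4
tool_pos: [0.476, 0.0005, 0.0355]
orientation: [0.001, 0.078, 0.997, -0.0]
force: [-1.6, -0.2, 8.0]
opening: 0.495
grip_force: 59.8
```

```bash
python3 g.py "(-119.3,323.9)"
```

```text
t 16.4 stall mm [-49.3  -0.7] z 35.5 yaw 81.01 tilt [ 0.0018 -0.0006] op 42.1 grip 59.8
(-119.3,323.9) tool delta cm [ 7.080e+00  3.244e+01 -2.000e-02] stall [-119.3  323.9]
```

Emit:
play_rows(
  deltas=[
    [[0,0,-1,0,0,0,3.3],[0,0,-2.4,0,0,0,3.3],[0,0,-2.4,0,0,0,3.3],[0,0,-2.4,0,0,0,3.3],[0,0,-2.4,0,0,0,3.3]],
  ],
)

```text
time: 17.02
tool_pos: [0.475, 0.0007, 0.1417]
orientation: [0.0, 0.079, 0.997, -0.0]
force: [-0.0, -0.1, -2.3]
opening: 0.502
grip_force: 61.4
```

Emit:
play_rows(
  deltas=[
    [[0.7,3.2,0,0,0,0,3.3],[1,4.6,0,0,0,0,3.3],[1,4.6,0,0,0,0,3.3],[1,4.6,0,0,0,0,3.3],[1,4.6,0,0,0,0,3.3]],
  ],
)

```text
time: 17.65
tool_pos: [0.4623, 0.2228, 0.1409]
orientation: [0.0, 0.079, 0.997, 0.0]
force: [1.0, -0.6, -3.0]
opening: 0.491
grip_force: 61.4
```

Emit:
play_rows(
  deltas=[
    [[1,4.6,0,0,0,0,3.3],[1,4.6,0,0,0,0,3.3],[0.4,1.6,0,0,0,0,3.3],[0,0,0,0,0,0,3.3],[0,0,3,0,0,0,3.3]],
  ],
)

```text
time: 18.27
tool_pos: [0.4577, 0.3315, 0.112]
orientation: [0.002, 0.079, 0.997, 0.001]
force: [1.3, -0.3, -3.0]
opening: 0.499
grip_force: 61.7
```

Emit:
play_rows(
  deltas=[
    [[0,0,3,0,0,0,3.3],[0,0,2,0,0,0,3.3],[0,0,1.5,0,0,0,3.3],[0,0,0.7,0,0,0,3.3],[0,0,0,0,0,0,3.3]],
  ],
)

```text
time: 18.9
tool_pos: [0.4561, 0.3313, 0.0382]
orientation: [-0.0, 0.079, 0.997, -0.0]
force: [0.2, 0.5, -2.0]
opening: 0.499
grip_force: 61.6
```

```bash
python3 g.py "(-119.3,323.9)"
```

```text
t 18.9 stall mm [-120.   323.2] z 38.2 yaw 80.96 tilt [-0.0004 -0.0004] op 42.4 grip 61.6
(-119.3,323.9) tool delta cm [-0.07  0.07 -0.  ] stall [-119.3  323.9]
```

Emit:
play_rows(
  deltas=[
    [[0,0,0.4,0,0,0,3.3],[0,0,0.1,0,0,0,3.3],[0,0,0,0,0,0,5],[0,0,0,0,0,0,6.5],[0,0,-1,0,0,0,7.5]],
  ],
)

```text
time: 19.52
tool_pos: [0.4556, 0.3316, 0.0433]
orientation: [-0.0, 0.079, 0.997, -0.0]
force: [-0.1, -0.2, -0.0]
opening: 0.881
grip_force: 0.0
```

Emit:
play_rows(
  deltas=[
    [[0,0,-4,0,0,0,8.5],[0,0,-5.6,0,0,0,8.5],[-1.7,-4.5,0,0,0,0,8.5],[-2,-5.5,0,0,0,0,8.5],[-2,-5.5,0,0,0,0,8.5]],
  ],
)

```text
time: 20.15
tool_pos: [0.4886, 0.1685, 0.1405]
orientation: [0.001, 0.078, 0.997, 0.0]
force: [1.0, -1.2, -0.3]
opening: 0.997
grip_force: 0.0
```

Emit:
play_rows(
  deltas=[
    [[-2,-5.5,0,0,0,0,8.5],[-2,-5.5,0,0,0,0,8.5],[-2,-5.5,0,0,0,0,8.5],[-0.3,-0.5,0,0,0,0.174,8.5],[0,0,0,0,0,0.174,8.5]],
  ],
)

```text
time: 20.78
tool_pos: [0.5242, -0.0095, 0.1402]
orientation: [0.001, 0.254, 0.967, -0.0]
force: [-0.9, 0.1, 0.0]
opening: 0.994
grip_force: 0.0
```

Emit:
play_rows(
  deltas=[
    [[0,0,0,0,0,0.174,8.5],[0,0,0,0,0,0.174,8.5],[0,0,0,0,0,0.174,8.5],[0,0,0,0,0,0.174,8.5],[0,0,0,0,0,0.174,8.5]],
  ],
)

```text
time: 21.4
tool_pos: [0.5238, -0.0081, 0.1401]
orientation: [0.0, 0.637, 0.771, 0.0]
force: [0.5, -1.2, 0.3]
opening: 0.997
grip_force: 0.0
```

Emit:
play_rows(
  deltas=[
    [[0,0,0,0,0,0.174,8.5],[0,0,0,0,0,0.174,8.5],[0,0,0,0,0,0,8.5],[0,0,0,0,0,0,8.5]],
  ],
)

```text
time: 21.9
tool_pos: [0.5237, -0.0081, 0.1397]
orientation: [0.0, 0.758, 0.652, 0.0]
force: [1.0, 0.4, 0.5]
opening: 0.997
grip_force: 0.0
```

```bash
python3 g.py big
python3 - <<'E'
from h import *
for n in("side","top"):
    s=viewer.snapshot(n); F=np.array(s["frame"])
    cv2.imwrite(f"pics/{n}4.png",F)
cv2.imwrite("pics/v4.png",np.hstack([cv2.imread("pics/side4.png")[:,100:480],cv2.imread("pics/top4.png")[:,50:450]]))
E
```

```text
t 21.9 stall mm [-0.9 -1.7] z 139.7 yaw -8.54 tilt [ 0.0005 -0.0002] op 84.7 grip 0.0
big tool delta cm [-0.02  0.13  0.  ] stall [ 0.4 -2. ]
```

View pics/v4.png

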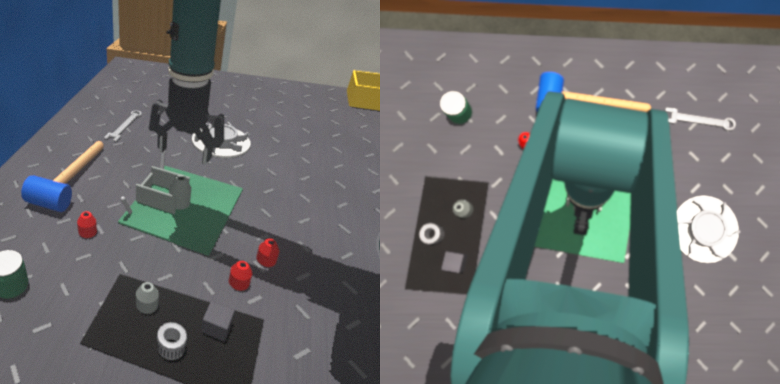

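All three blockers stand on the mat: (147,297), (217,322) and (172,340). The big cone is free, so I'll grip it along the stall's x axis, between the cheeks.

Emit:
play_rows(
  deltas=[
    [[0,0.1,3,0,0,0,8.5],[0,0,3,0,0,0,8.5],[0,0,2.4,0,0,0,8.5],[0,0,1.4,0,0,0,8.5],[0,0,0.5,0,0,0,8.5]],
  ],
)

```text
time: 22.62
tool_pos: [0.5244, -0.0082, 0.0357]
orientation: [-0.0, 0.759, 0.651, -0.0]
force: [-0.5, 0.2, 0.6]
opening: 0.995
grip_force: 0.0
```

Emit:
play_rows(
  deltas=[
    [[0,0,0,0,0,0,6],[0,0,0,0,0,0,4.5],[0,0,0,0,0,0,3.5],[0,0,0,0,0,0,3.5],[0,0,0,0,0,0,3.5]],
  ],
)

```text
time: 23.25
tool_pos: [0.5254, -0.0083, 0.0375]
orientation: [0.001, 0.759, 0.651, 0.001]
force: [0.2, 0.2, 6.5]
opening: 0.547
grip_force: 61.4
```

```bash
python3 g.py hub
```

```text
t 23.25 stall mm [ 0.8 -1.7] z 37.5 yaw -8.72 tilt [ 0.002  -0.0004] op 46.5 grip 61.4
hub tool delta cm [-29.31   0.     0.  ] stall [   1.5 -294.8]
```

Emit:
play_rows(
  deltas=[
    [[0,0,-1,0,0,0,3.5],[0,0,-2.4,0,0,0,3.5],[0,0,-2.8,0,0,0,3.5],[0,0,-2.9,0,0,0,3.5],[0,0,-2.9,0,0,0,3.5]],
  ],
)

```text
time: 23.88
tool_pos: [0.5238, -0.0081, 0.1574]
orientation: [-0.0, 0.759, 0.651, -0.0]
force: [-0.2, 0.0, -4.1]
opening: 0.546
grip_force: 62.7
```

Emit:
play_rows(
  deltas=[
    [[-3.3,0,0,0,0,0,3.5],[-4.5,0,0,0,0,0,3.5],[-4.5,0,0,0,0,0,3.5],[-4.5,0,0,0,0,0,3.5],[-4.5,0,0,0,0,0,3.5]],
  ],
)

```text
time: 24.5
tool_pos: [0.4913, -0.2197, 0.1565]
orientation: [-0.0, 0.759, 0.651, -0.0]
force: [0.3, 0.8, -4.5]
opening: 0.549
grip_force: 62.8
```

Emit:
play_rows(
  deltas=[
    [[-4.5,0,0,0,0,0,3.5],[-3.5,0,0,0,0,0,3.5],[0,0,2,0,0,0,3.5],[0,0,2,0,0,0,3.5],[0,0,0,0,0,0,3.5]],
  ],
)

```text
time: 25.12
tool_pos: [0.4784, -0.2966, 0.115]
orientation: [-0.002, 0.759, 0.651, -0.0]
force: [-0.7, 0.6, -4.4]
opening: 0.55
grip_force: 63.0
```

```bash
python3 g.py hub
python3 - <<'E'
from h import *
for n in("side","top"):
    s=viewer.snapshot(n); F=np.array(s["frame"])
    cv2.imwrite(f"pics/{n}5.png",F)
    q=proj(s,[.481,-.298,.035]); print(n,q, proj(s,[.481,-.298,.03]))
a=cv2.imread("pics/side5.png"); b=cv2.imread("pics/top5.png")
cv2.imwrite("pics/v5.png",np.hstack([cv2.resize(a[70:170,260:380],(480,400),interpolation=2),cv2.resize(b[180:280,330:410],(320,400),interpolation=2)]))
E
```

```text
t 25.12 stall mm [  -1.3 -293.8] z 115.0 yaw -8.75 tilt [-0.0037  0.0029] op 46.7 grip 63.0
hub tool delta cm [-0.1   0.28 -0.  ] stall [   1.5 -294.8]
side [322.18986907 130.8280767 ] [321.95362629 132.4705758 ]
top [379.05477356 227.79933678] [378.2196614  227.96128737]
```

View pics/v5.png

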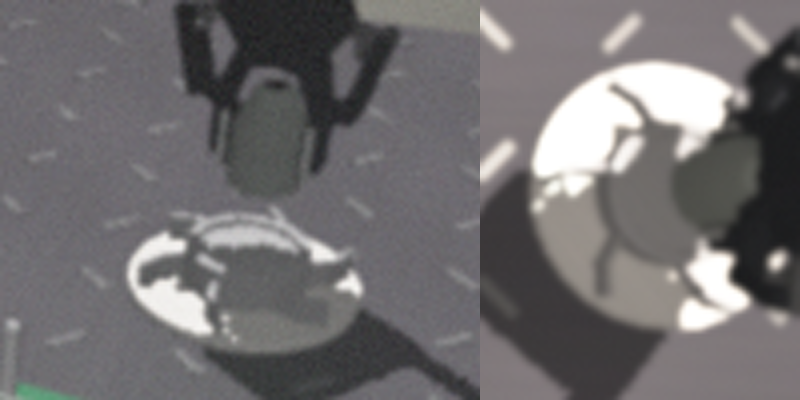

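Emit:
play_rows(
  deltas=[
    [[0,0,0,0,0,0,3.5],[0,0.1,2,0,0,0,3.5],[0,0,2,0,0,0,3.5],[0,0,0.9,0,0,0,3.5],[0,0,0.1,0,0,0,3.5]],
  ],
)

```text
time: 25.85
tool_pos: [0.4811, -0.2979, 0.0664]
orientation: [-0.0, 0.759, 0.651, -0.0]
force: [-0.1, -0.2, -4.2]
opening: 0.547
grip_force: 63.1
```

Emit:
play_rows(
  deltas=[
    [[0,0,0.1,0,0,0,3.5],[0,0,0,0,0,0,3.5],[0,0,0,0,0,0,3.5]],
  ],
)

```text
time: 26.22
tool_pos: [0.4813, -0.2982, 0.0658]
orientation: [0.0, 0.759, 0.651, 0.0]
force: [0.6, 0.4, -5.6]
opening: 0.545
grip_force: 63.1
```

```bash
python3 g.py hub;  python3 - <<'E'
from h import *
s=viewer.snapshot("side"); a=np.array(s["frame"])[70:170,260:380]
cv2.imwrite("pics/v6.png",cv2.resize(a,(720,600),interpolation=2))
E
```

```text
t 26.23 stall mm [   1.8 -294.9] z 65.8 yaw -8.74 tilt [ 0.0006 -0.0006] op 46.3 grip 63.1
hub tool delta cm [ 0.01 -0.04 -0.  ] stall [   1.5 -294.8]
```

View pics/v6.png

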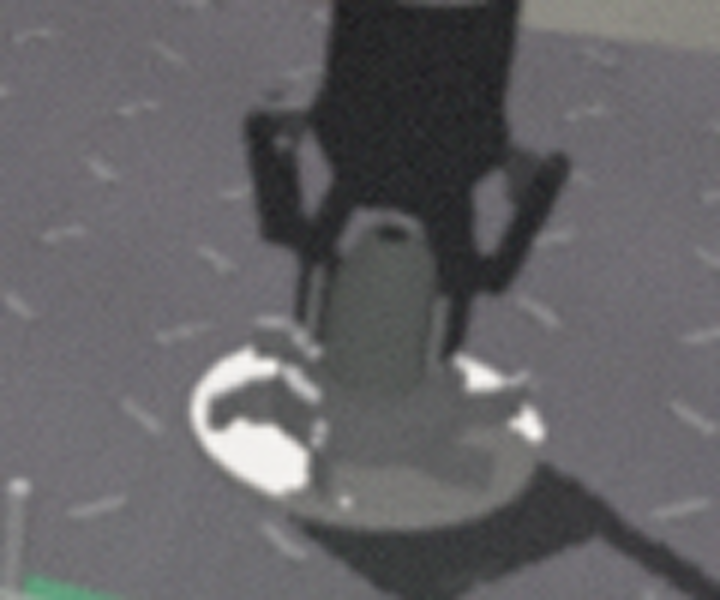

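Emit:
play_rows(
  deltas=[
    [[0,0,0.2,0,0,0,3.5],[0,0,0.1,0,0,0,3.5],[0,0,0,0,0,0,3.5]],
  ],
)

```text
time: 26.65
tool_pos: [0.481, -0.2979, 0.0622]
orientation: [-0.0, 0.759, 0.651, -0.0]
force: [-0.5, -0.3, -4.9]
opening: 0.547
grip_force: 63.1
```

Emit:
play_rows(
  deltas=[
    [[0,0,0.1,0,0,0,3.5],[0,0,0,0,0,0,3.5],[0,0,0,0,0,0,3.5]],
  ],
)

```text
time: 27.02
tool_pos: [0.4811, -0.298, 0.0615]
orientation: [0.0, 0.759, 0.651, -0.0]
force: [-0.3, 0.8, -0.7]
opening: 0.547
grip_force: 63.3
```

Emit:
play_rows(
  deltas=[
    [[0,0,0,0,0,0,5],[0,0,0,0,0,0,6.5],[0,0,0,0,0,0,7.5],[0,0,-2,0,0,0,8],[0,0,-4,0,0,0,8.5]],
  ],
)

```text
time: 27.65
tool_pos: [0.48, -0.2972, 0.1206]
orientation: [-0.002, 0.759, 0.651, -0.0]
force: [0.1, -1.0, 0.9]
opening: 0.992
grip_force: 0.0
```

Emit:
play_rows(
  deltas=[
    [[0,0,-4,0,0,0,8.5],[5.5,-1.7,0,0,0,0,8.5],[5.5,-1.7,0,0,0,0,8.5],[5.5,-1.7,0,0,0,0,8.5],[5.5,-1.7,0,0,0,0,8.5]],
  ],
)

```text
time: 28.28
tool_pos: [0.4471, -0.0687, 0.1616]
orientation: [0.0, 0.759, 0.651, 0.0]
force: [1.5, 0.6, 0.6]
opening: 0.997
grip_force: 0.0
```

Emit:
play_rows(
  deltas=[
    [[5.5,-1.7,0,0,0,0,8.5],[5.5,-1.7,0,0,0,0,8.5],[5.5,-1.7,0,0,0,0,8.5],[5.5,-1.7,0,0,0,0,8.5],[5.5,-1.7,0,0,0,0,8.5]],
  ],
)

```text
time: 28.9
tool_pos: [0.4048, 0.2165, 0.1616]
orientation: [0.0, 0.759, 0.651, 0.0]
force: [1.0, -0.5, -0.4]
opening: 0.997
grip_force: 0.0
```

Emit:
play_rows(
  deltas=[
    [[5.8,-2,0,0,0,0,8.5],[0,0,1,0,0,0,8.5],[0,0,1,0,0,0,8.5],[0,0,0,0,0,0,8.5]],
  ],
)

```text
time: 29.4
tool_pos: [0.3935, 0.2731, 0.1402]
orientation: [-0.0, 0.759, 0.651, -0.002]
force: [-0.9, 0.1, -0.7]
opening: 0.991
grip_force: 0.0
```

```bash
python3 g.py "(-173.2,258.5)";  python3 - <<'E'
from h import *
F=[]
for n in("side","top"):
    s=viewer.snapshot(n); F.append(np.array(s["frame"]))
    print(n,proj(s,[.481,-.298,.096]))
cv2.imwrite("pics/v7.png",np.hstack([cv2.resize(F[0][60:160,260:380],(480,400),interpolation=2),cv2.resize(F[1][180:280,330:410],(320,400),interpolation=2)]))
E
```

```text
t 29.4 stall mm [-172.9  256.1] z 140.2 yaw -8.84 tilt [-0.0025 -0.0017] op 84.2 grip 0.0
(-173.2,258.5) tool delta cm [ 0.24 -0.03 -0.  ] stall [-173.2  258.5]
side [325.18370049 110.02778655]
top [390.12776878 225.65278734]
```

View pics/v7.png

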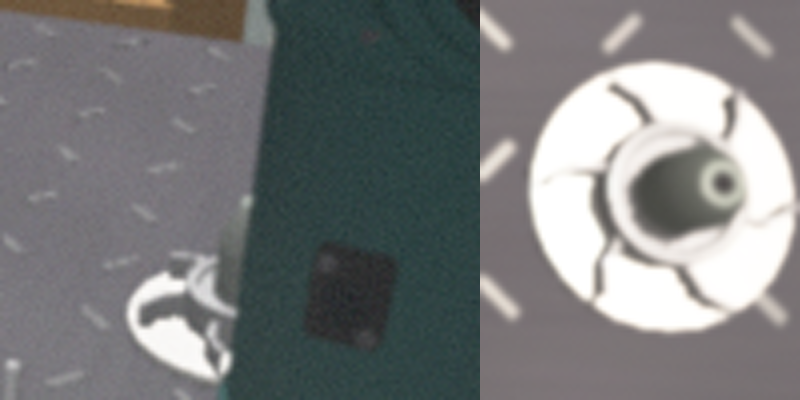

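The top view shows the big cone standing in the recess, with its nose at the predicted pixel (390,225) and the foot inside the ring. Next I'll return the slug.

Emit:
play_rows(
  deltas=[
    [[0,0,0,0,0,0,8.5],[0,0,4,0,0,0,8.5],[0,0,3.5,0,0,0,8.5],[0,0,2,0,0,0,8.5],[0,0,1,0,0,0,8.5]],
  ],
)

```text
time: 30.12
tool_pos: [0.3941, 0.2743, 0.0355]
orientation: [-0.0, 0.759, 0.651, -0.001]
force: [-0.0, -0.0, 0.4]
opening: 0.997
grip_force: 0.0
```

```bash
python3 g.py "(-173.2,258.5)"
```

```text
t 30.12 stall mm [-172.5  257.4] z 35.5 yaw -8.79 tilt [-0.001  -0.0006] op 84.7 grip 0.0
(-173.2,258.5) tool delta cm [ 0.11 -0.07 -0.  ] stall [-173.2  258.5]
```

Close and lift.

Emit:
play_rows(
  deltas=[
    [[0.1,0,0,0,0,0,6],[0,0,0,0,0,0,4.5],[0,0,0,0,0,0,3],[0,0,0,0,0,0,3],[0,0,0,0,0,0,3]],
  ],
)

```text
time: 30.75
tool_pos: [0.3945, 0.2762, 0.0374]
orientation: [0.0, 0.759, 0.651, 0.001]
force: [-1.4, 0.5, 5.6]
opening: 0.455
grip_force: 61.3
```

```bash
python3 g.py "(-51.9,-62.5)"
```

```text
t 30.75 stall mm [-172.3  259.3] z 37.4 yaw -8.74 tilt [0.0011 0.0006] op 38.6 grip 61.3
(-51.9,-62.5) tool delta cm [-3.220e+01  1.198e+01 -1.000e-02] stall [-51.9 -62.5]
```

Emit:
play_rows(
  deltas=[
    [[0,0,-1,0,0,0,3],[0,0,-2.4,0,0,0,3],[0,0,-2.4,0,0,0,3],[0,0,-2.4,0,0,0,3],[0,0,-2.4,0,0,0,3]],
  ],
)

```text
time: 31.38
tool_pos: [0.3934, 0.2755, 0.1432]
orientation: [-0.0, 0.759, 0.651, -0.001]
force: [0.0, 0.4, -7.0]
opening: 0.456
grip_force: 62.4
```

Emit:
play_rows(
  deltas=[
    [[-3.2,1.2,0,0,0,0,3],[-4.5,1.7,0,0,0,0,3],[-4.5,1.7,0,0,0,0,3],[-4.5,1.7,0,0,0,0,3],[-4.5,1.7,0,0,0,0,3]],
  ],
)

```text
time: 32.0
tool_pos: [0.4405, 0.0527, 0.1426]
orientation: [-0.0, 0.759, 0.651, -0.0]
force: [1.9, 0.6, -7.1]
opening: 0.456
grip_force: 62.6
```

Emit:
play_rows(
  deltas=[
    [[-4.5,1.7,0,0,0,0,3],[-4.5,1.7,0,0,0,0,3],[-1.8,0.7,0,0,0,0,3],[0,0,0,0,0,0,3],[0,0,3,0,0,0,3]],
  ],
)

```text
time: 32.62
tool_pos: [0.4665, -0.0584, 0.1136]
orientation: [0.002, 0.759, 0.651, 0.001]
force: [1.0, 0.2, -7.8]
opening: 0.456
grip_force: 62.7
```

Emit:
play_rows(
  deltas=[
    [[0,0,3,0,0,0,3],[0,0,2,0,0,0,3],[0,0,1.2,0,0,0,3],[0,0,0.5,0,0,0,3],[0,0,0,0,0,0,3]],
  ],
)

```text
time: 33.25
tool_pos: [0.4654, -0.0585, 0.0455]
orientation: [0.0, 0.759, 0.651, 0.0]
force: [-0.4, -0.4, -7.1]
opening: 0.456
grip_force: 62.4
```

```bash
python3 g.py "(-51.9,-62.5)"
```

```text
t 33.25 stall mm [-50.8 -60.5] z 45.5 yaw -8.71 tilt [ 0. -0.] op 38.7 grip 62.4
(-51.9,-62.5) tool delta cm [-0.2  -0.11  0.  ] stall [-51.9 -62.5]
```

Emit:
play_rows(
  deltas=[
    [[-0.1,-0.1,0.4,0,0,0,3],[0,0,0.1,0,0,0,3],[0,0,0.1,0,0,0,3],[0,0,0,0,0,0,3]],
  ],
)

```text
time: 33.75
tool_pos: [0.4642, -0.0597, 0.0394]
orientation: [0.0, 0.759, 0.651, 0.0]
force: [-0.3, 0.0, -7.4]
opening: 0.454
grip_force: 62.7
```

Emit:
play_rows(
  deltas=[
    [[0,0,0.1,0,0,0,3],[0,0,0,0,0,0,4.5],[0,0,0,0,0,0,6],[0,0,-1,0,0,0,7],[0,0,-4,0,0,0,8.5]],
  ],
)

```text
time: 34.38
tool_pos: [0.4627, -0.0593, 0.0879]
orientation: [-0.002, 0.759, 0.651, -0.001]
force: [0.9, 0.3, 0.1]
opening: 0.988
grip_force: 0.0
```

Emit:
play_rows(
  deltas=[
    [[0,0,-5.2,0,0,0,8.5],[4.5,-0.8,0,0,0,0,8.5],[5,-0.9,0,0,0,0,8.5],[5,-0.9,0,0,0,0,8.5],[5,-0.9,0,0,0,0,8.5]],
  ],
)

```text
time: 35.0
tool_pos: [0.4592, 0.14, 0.1412]
orientation: [0.0, 0.759, 0.651, 0.0]
force: [0.5, -0.3, -0.7]
opening: 0.999
grip_force: 0.0
```

Emit:
play_rows(
  deltas=[
    [[5,-0.9,0,0,0,0,8.5],[5,-0.9,0,0,0,0,8.5],[5,-0.9,0,0,0,0,8.5],[4,-0.7,0,0,0,0,8.5],[0,0,0,0,0,0,8.5]],
  ],
)

```text
time: 35.62
tool_pos: [0.4546, 0.3343, 0.1411]
orientation: [0.0, 0.758, 0.652, 0.001]
force: [-0.5, -0.1, -0.3]
opening: 0.993
grip_force: 0.0
```

Emit:
play_rows(
  deltas=[
    [[0,0,2,0,0,0,8.5],[0,0,3,0,0,0,8.5],[0,0,0,0,0,0,8.5]],
  ],
)

```text
time: 36.0
tool_pos: [0.4526, 0.3295, 0.0889]
orientation: [-0.0, 0.759, 0.651, -0.003]
force: [-0.1, -0.1, 0.0]
opening: 0.997
grip_force: 0.0
```

```bash
python3 g.py "(-120.3,323.2)"
```

```text
t 36.0 stall mm [-123.1  320.9] z 88.9 yaw -8.77 tilt [-0.0043 -0.0027] op 84.8 grip 0.0
(-120.3,323.2) tool delta cm [ 0.23  0.28 -0.  ] stall [-120.3  323.2]
```

Emit:
play_rows(
  deltas=[
    [[0,0.1,0,0,0,0,8.5],[0,0,3,0,0,0,8.5],[0,0,1.5,0,0,0,8.5],[0,0,0.9,0,0,0,8.5],[0,0,0.1,0,0,0,8.5]],
  ],
)

```text
time: 36.62
tool_pos: [0.4553, 0.3312, 0.0352]
orientation: [-0.0, 0.759, 0.651, -0.0]
force: [0.7, 0.6, -0.5]
opening: 0.995
grip_force: 0.0
```

Emit:
play_rows(
  deltas=[
    [[0,0,0,0,0,0,8.5]],
  ],
)

```text
time: 36.75
tool_pos: [0.4558, 0.3315, 0.0358]
orientation: [0.0, 0.759, 0.651, 0.0]
force: [-0.0, 0.4, 0.4]
opening: 0.997
grip_force: 0.0
```

```bash
python3 g.py "(-120.3,323.2)"
```

```text
t 36.75 stall mm [-120.3  323.3] z 35.8 yaw -8.73 tilt [0.0007 0.0003] op 84.8 grip 0.0
(-120.3,323.2) tool delta cm [-0.01  0.   -0.  ] stall [-120.3  323.2]
```

Emit:
play_rows(
  deltas=[
    [[0,0,0.3,0,0,0,7],[0,0,0,0,0,0,5.5],[0,0,0,0,0,0,3.3],[0,0,0,0,0,0,3.3],[0,0,0,0,0,0,3.3]],
  ],
)

```text
time: 37.38
tool_pos: [0.4554, 0.3313, 0.0328]
orientation: [0.0, 0.759, 0.651, 0.0]
force: [-1.7, -1.0, 5.5]
opening: 0.499
grip_force: 60.7
```

```bash
python3 g.py "(-50.4,-0.5)"
```

```text
t 37.38 stall mm [-120.7  323.1] z 32.8 yaw -8.74 tilt [0.0001 0.0001] op 42.4 grip 60.7
(-50.4,-0.5) tool delta cm [-32.37   6.97  -0.  ] stall [-50.4  -0.5]
```

Emit:
play_rows(
  deltas=[
    [[0,0,-1,0,0,0,3.3],[0,0,-2.4,0,0,0,3.3],[0,0,-2.4,0,0,0,3.3],[0,0,-2.4,0,0,0,3.3],[0,0,-2.4,0,0,0,3.3]],
  ],
)

```text
time: 38.0
tool_pos: [0.455, 0.3311, 0.1393]
orientation: [-0.0, 0.759, 0.651, -0.0]
force: [-0.0, -1.1, -1.7]
opening: 0.497
grip_force: 61.3
```

Emit:
play_rows(
  deltas=[
    [[-3.2,0.7,0,0,0,0,3.3],[-4.5,1,0,0,0,0,3.3],[-4.5,1,0,0,0,0,3.3],[-4.5,1,0,0,0,0,3.3],[-4.5,1,0,0,0,0,3.3]],
  ],
)

```text
time: 38.62
tool_pos: [0.4695, 0.1132, 0.1386]
orientation: [0.0, 0.759, 0.651, 0.0]
force: [0.5, 0.2, -3.2]
opening: 0.496
grip_force: 61.3
```

Emit:
play_rows(
  deltas=[
    [[-4.5,1,0,0,0,0,3.3],[-4.5,1,0,0,0,0,3.3],[-2.2,0.3,0,0,0,0,3.3],[0,0,0,0,0,0,3.3],[0,0,3,0,0,0,3.3]],
  ],
)

```text
time: 39.25
tool_pos: [0.4774, 0.0005, 0.1098]
orientation: [0.002, 0.759, 0.651, 0.002]
force: [0.1, 0.1, -3.2]
opening: 0.499
grip_force: 61.5
```

Emit:
play_rows(
  deltas=[
    [[0,0,3,0,0,0,3.3],[0,0,2,0,0,0,3.3],[0,0,1.2,0,0,0,3.3],[0,0,0.4,0,0,0,3.3],[0,0,0,0,0,0,3.3]],
  ],
)

```text
time: 39.88
tool_pos: [0.4756, 0.0006, 0.0426]
orientation: [0.0, 0.759, 0.651, 0.0]
force: [-0.4, -0.4, -2.8]
opening: 0.492
grip_force: 61.3
```

```bash
python3 g.py "(-50.4,-0.5)"
```

```text
t 39.88 stall mm [-49.8  -0.5] z 42.6 yaw -8.72 tilt [ 0.0003 -0.0001] op 41.8 grip 61.3
(-50.4,-0.5) tool delta cm [ 0.   -0.06 -0.  ] stall [-50.4  -0.5]
```

Emit:
play_rows(
  deltas=[
    [[0,0,0.5,0,0,0,3.3],[0,0,0.2,0,0,0,3.3],[0,0,0.1,0,0,0,3.3],[0,0,0,0,0,0,3.3],[0,0,0,0,0,0,5]],
  ],
)

```text
time: 40.5
tool_pos: [0.4757, 0.0003, 0.0346]
orientation: [0.0, 0.759, 0.651, 0.0]
force: [0.8, -0.5, 0.7]
opening: 0.586
grip_force: 0.0
```

Emit:
play_rows(
  deltas=[
    [[0,0,0,0,0,0,6.5],[0,0,-1,0,0,0,7.5],[0,0,-4,0,0,0,8.5],[0,0,-5.5,0,0,0,8.5],[4,-0.4,0,0,0,0,8.5]],
  ],
)

```text
time: 41.12
tool_pos: [0.4813, 0.0393, 0.1439]
orientation: [0.004, 0.76, 0.65, 0.003]
force: [0.5, 0.4, -0.8]
opening: 0.994
grip_force: 0.0
```

Emit:
play_rows(
  deltas=[
    [[5,0,0,0,0,0,8.5],[5,0,0,0,0,0,8.5],[5,0,0,0,0,0,8.5],[5,0,0,0,0,0,8.5],[3,0,0,0,0,0,8.5]],
  ],
)

```text
time: 41.75
tool_pos: [0.5127, 0.2703, 0.14]
orientation: [0.0, 0.758, 0.652, 0.001]
force: [-0.1, -0.8, -0.4]
opening: 0.995
grip_force: 0.0
```

Emit:
play_rows(
  deltas=[
    [[0,0,0,0,0,0,8.5],[0,0,2,0,0,0,8.5],[0,0,2,0,0,0,8.5],[0,0,0,0,0,0,8.5]],
  ],
)

```text
time: 42.25
tool_pos: [0.5109, 0.2663, 0.0983]
orientation: [-0.001, 0.759, 0.651, -0.002]
force: [-0.4, -0.1, -0.5]
opening: 0.992
grip_force: 0.0
```

```bash
python3 g.py "(-54.1,269.6)"
```

```text
t 42.25 stall mm [-55.8 267.4] z 98.3 yaw -8.78 tilt [-0.0036 -0.0017] op 84.3 grip 0.0
(-54.1,269.6) tool delta cm [ 0.22  0.18 -0.  ] stall [-54.1 269.6]
```

Emit:
play_rows(
  deltas=[
    [[0,0,0,0,0,0,8.5],[0,0,3,0,0,0,8.5],[0,0,2.2,0,0,0,8.5],[0,0,1,0,0,0,8.5],[0,0,0.3,0,0,0,8.5]],
  ],
)

```text
time: 42.88
tool_pos: [0.5127, 0.2678, 0.0345]
orientation: [0.0, 0.759, 0.651, 0.0]
force: [0.5, -0.1, 0.1]
opening: 0.996
grip_force: 0.0
```

Emit:
play_rows(
  deltas=[
    [[0,0,0,0,0,0,6],[0,0,0,0,0,0,4.5],[0,0,0,0,0,0,3],[0,0,0,0,0,0,3],[0,0,0,0,0,0,3]],
  ],
)

```text
time: 43.5
tool_pos: [0.5129, 0.268, 0.0353]
orientation: [0.0, 0.759, 0.651, 0.001]
force: [-1.0, -1.5, 5.5]
opening: 0.418
grip_force: 59.8
```

```bash
python3 g.py "(-50.7,59.5)"
```

```text
t 43.5 stall mm [-54.1 269.4] z 35.3 yaw -8.73 tilt [0.0012 0.0003] op 35.6 grip 59.8
(-50.7,59.5) tool delta cm [-2.099e+01  3.000e-01 -1.000e-02] stall [-50.7  59.5]
```

Place at z ≈ 37.3.

Emit:
play_rows(
  deltas=[
    [[0,0,-1,0,0,0,3],[0,0,-2.4,0,0,0,3],[0,0,-2.4,0,0,0,3],[0,0,-2.4,0,0,0,3],[0,0,-2.4,0,0,0,3]],
  ],
)

```text
time: 44.12
tool_pos: [0.5119, 0.2677, 0.1413]
orientation: [-0.0, 0.759, 0.651, -0.0]
force: [0.9, 0.5, -3.6]
opening: 0.416
grip_force: 60.6
```

Emit:
play_rows(
  deltas=[
    [[-3,0.3,0,0,0,0,3],[-5,0,0,0,0,0,3],[-5,0,0,0,0,0,3],[-5,0,0,0,0,0,3],[-3,0,0,0,0,0,3]],
  ],
)

```text
time: 44.75
tool_pos: [0.4824, 0.0579, 0.1406]
orientation: [-0.0, 0.759, 0.651, -0.0]
force: [0.7, -0.2, -3.4]
opening: 0.421
grip_force: 60.7
```

Emit:
play_rows(
  deltas=[
    [[0,0,0,0,0,0,3],[0,0,3,0,0,0,3],[0,0,3,0,0,0,3],[0,0,2,0,0,0,3],[0,0,1,0,0,0,3]],
  ],
)

```text
time: 45.38
tool_pos: [0.4831, 0.0606, 0.0495]
orientation: [-0.001, 0.759, 0.651, -0.0]
force: [-0.3, -0.6, -3.5]
opening: 0.417
grip_force: 60.6
```

Emit:
play_rows(
  deltas=[
    [[0,0,0.6,0,0,0,3],[0,0,0,0,0,0,3],[0,0,0,0,0,0,3]],
  ],
)

```text
time: 45.75
tool_pos: [0.484, 0.0599, 0.0449]
orientation: [0.0, 0.759, 0.651, 0.0]
force: [-0.1, -0.0, -3.6]
opening: 0.417
grip_force: 60.6
```

```bash
python3 g.py "(-50.7,59.5)"
```

```text
t 45.75 stall mm [-50.6  59.3] z 44.9 yaw -8.73 tilt [ 0.0012 -0.0001] op 35.5 grip 60.6
(-50.7,59.5) tool delta cm [ 0.02 -0.01 -0.  ] stall [-50.7  59.5]
```

Emit:
play_rows(
  deltas=[
    [[0,0,0.5,0,0,0,3],[0,0,0.2,0,0,0,3],[0,0,0.1,0,0,0,3],[0,0,0,0,0,0,3],[0,0,0,0,0,0,4.5]],
  ],
)

```text
time: 46.38
tool_pos: [0.4839, 0.0598, 0.0367]
orientation: [0.0, 0.759, 0.651, 0.0]
force: [-0.5, -0.4, -0.4]
opening: 0.523
grip_force: 0.0
```

Emit:
play_rows(
  deltas=[
    [[0,0,0,0,0,0,6],[0,0,-1,0,0,0,7],[0,0,-4,0,0,0,8.5],[0,0,-6,0,0,0,8.5],[4,-4,-2,0,0,0,8.5]],
  ],
)

```text
time: 47.0
tool_pos: [0.4553, 0.1047, 0.1706]
orientation: [0.003, 0.76, 0.65, 0.004]
force: [-0.5, 2.1, -0.9]
opening: 0.993
grip_force: 0.0
```

Emit:
play_rows(
  deltas=[
    [[5,-3,0,0,0,0,8.5],[5,-3,0,0,0,0,8.5],[5,-3,0,0,0,0,8.5],[5,-3,0,0,0,0,8.5],[5,-3,0,0,0,0,8.5]],
  ],
)

```text
time: 47.62
tool_pos: [0.3389, 0.3771, 0.167]
orientation: [0.0, 0.759, 0.651, 0.0]
force: [1.1, 0.2, 0.1]
opening: 0.994
grip_force: 0.0
```

Emit:
play_rows(
  deltas=[
    [[5,-1,0,0,0,0,8.5],[5,-1,0,0,0,0,8.5],[0,0,0,0,0,0,8.5],[0,0,0,0,0,0,8.5]],
  ],
)

```text
time: 48.12
tool_pos: [0.3347, 0.4765, 0.1662]
orientation: [0.0, 0.759, 0.651, -0.001]
force: [-0.3, -0.2, -0.4]
opening: 0.997
grip_force: 0.0
```

```bash
python3 g.py;  python3 - <<'E'
from h import *
t=viewer.snapshot("top"); s=viewer.snapshot("side")
a=np.array(t["frame"])[155:265,190:320]; b=np.array(s["frame"])[70:260,215:395]
cv2.imwrite("pics/v8.png",np.hstack([cv2.resize(a,(400,338),interpolation=2),cv2.resize(b,(320,338),interpolation=2)]))
E
```

```text
t 48.12 stall mm [-262.3  448. ] z 166.2 yaw -8.7 tilt [-0.0006 -0.0013] op 84.7 grip 0.0
```

View pics/v8.png

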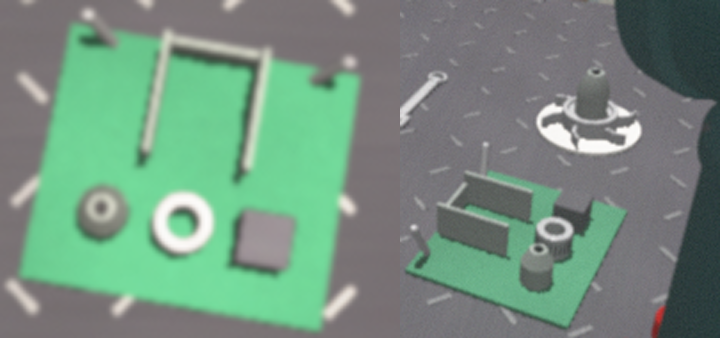

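In the same crop as at the start, the small cone (101,208), collar (183,223) and slug (266,240) are back at their starting pixels. The big cone stands upright on the hub and the arm is clear, so I'm handing in.

```bash
python3 -c "
from plant import bot
print(bot.hand_in())"
```

```text
the job is handed in; nothing more can be done
None
```

The job is handed in at about 48 s of the 128 s; the last pictures show the big cone upright in the hub recess and the small cone, slug and collar back where they started, though the hand-in gave no verdict.

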